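# Load a cell into the sprung bay of a desk tester

## Task

Load the blue cell into the cell tester on the property desk: slip its flat end first, nub end raised, under the black hood against the sprung contact, and press the contact back gently, without ramming it against its stop. Then tip the nub end down in front of the fixed brass contact until the cell lies level and fully home on its rails, and let go. Leave everything else on the desk where it is.

Things in the scene. Friction and masses are not known exactly. Their poses are not given: they have to be found in the camera images.
- cell_blue_mid (a point): centre of the blue cylindrical cell (32 diameter, 70 long with nub, 140 g), on its axis half-way between flat end (-35) and nub tip (+35). x axis: along the cell, to the nub end (steel nub 12 diameter, 3 proud, white band beside it). Starts level on a wooden rest, centre 30 above the desk
- cell_blue_nub (a point): tip of the blue cell's nub, on its axis, 35 mm from its centre
- rest_blue: fixed low wooden rest under the blue cell: slab 86 x 46 x 10 with two rails along x; origin under its centre. The cell's underside is 14 above the desk and wider than the rails, so fingertips can pass below its mid-height on both sides
- tester: fixed grey cell tester, base 190 (x) x 200 (y, from -55 to +145) x 20 high, origin on the desk under the nominal middle of the bay, z up. Black console 14 high on the base at y +82 to +138. The white bay insert lies along x on the base and may be clamped up to 8 mm either way along x from nominal: this is NOT measured, find it by feel or sight
- seat (a point): nominal centre of a cell fully home, nub to +x; axes as the tester's; 50 above the desk. True seat: the same but shifted up to 8 mm along x with the bay (y and height exact). Two rails (underside of cell 34 above desk) carry and centre the cell; the insert is 44 wide and 6 high beside them, free for fingers. x below are from this centre
- fixed_top (a point): nominal top edge of the fixed brass contact (plate 30 wide, 8 thick, red block behind, at the bay's +x end): inner face at x = +35, top 52 above the desk; shifts with the bay
- hood_edge (a point): nominal middle of the black hood's front lower edge at the bay's -x end: roof from x = -31 back to -76, 46 wide, underside 74 and top 78 above the desk, side walls 40 apart inside from x = -36 back; shifts with the bay. A level cell cannot get in: flat end low under the hood, nub end raised about 20 degrees (25 is too steep)
- contact (a joint): sprung brass contact under the hood: dome of 8 radius, centred on the seated cell's axis height, sliding to the bay's -x. 0 = free (dome tip at x = -30), 0.005 = cell home (tip -35), 0.008 = hard stop (tip -38). 3 N preload + 1 N per mm: 8 N seated, 11 N at the stop, then the force rises steeply; it bends above 20 N
- cell_orange_mid (a point): an orange cell of the same size as the blue one, lying on the other wooden rest; to be left alone; the point is its centre
- phone_a: black smartphone 150 x 72 x 9 lying flat; bystander; origin under its centre
- phone_b: grey-edged smartphone 145 x 70 x 9 lying flat; bystander; origin under its centre
- phone_keys: black keypad phone 115 x 50 x 14 lying flat; bystander; origin under its centre
- wrench: steel open wrench lying flat; bystander
- hammer: hammer lying flat; bystander
- torch: black torch 150 tall, 46 wide at the foot, standing on its head; bystander; origin under its centre
- adapter: black plug-in adapter 55 x 45 x 30; bystander; origin under its centre
Not all that is in view belongs to the job. What is meant by the part that bears cell_blue_mid is not green or turquoise, and is the larger of those in its own colour.

How it is judged:
On the way:
1. the sprung contact is pressed back more than 2 mm by the cell while the cell's nub end is still raised at least 4 degrees (value of joint contact above 0.002 m and angle between cell_blue_mid's own x axis and vertical between 1.1 and 1.5 rad and horizontal distance between cell_blue_mid and tester below 0.03 m and contact force between cell_blue and contact above 2 N), for 0.05 s.
At the end, for the whole second after the job is handed in: the blue cell lies in the bay, nub to the fixed contact: level within 3.4 degrees, centre 47 to 52.5 mm above the desk, within 3 mm of the bay line and 11 mm along it of the nominal seat, holding the sprung contact back 3.5 to 6.5 mm, at rest and released (value of joint contact between 0.0035 and 0.0065 m and angle between cell_blue_mid's own x axis and vertical between 1.511 and 1.631 rad and z of cell_blue_mid in the frame of tester between 0.047 and 0.0525 m and y of cell_blue_mid in the frame of tester between -0.003 and 0.003 m and x of cell_blue_mid in the frame of tester between -0.011 and 0.011 m and x of cell_blue_nub in the frame of tester above 0.02 m and linear speed of cell_blue below 0.01 m/s); the robot touches nothing.
It fails at once if the sprung contact is loaded with more than 20 N (contact force between contact and anything else above 20 N).
It fails at once if another thing on the desk (orange cell, phones, wrench, hammer, torch, adapter) is moved more than 20 mm (distance of any of cell_orange_mid, phone_a, phone_b, phone_keys, wrench, hammer, torch, adapter from where it was at the start of the episode above 0.02 m).
It also fails if it takes over 69 s, if anything falls off the work surface, if the arm or the gripper's body presses on something with over 40 N, if the wrist force passes 120 N, or if a joint passes its speed limit or range.

## Robot

A 6-joint arm with a two-finger parallel gripper is mounted at the origin on the work surface. World frame = base frame: x ahead of the robot, y to its left, z up, the work surface at z = 0. Lengths are in m, angles in rad, forces in N, time in s.
With the tool pointing down it reaches from about 0.3 to 0.775 m from the base axis. Payload 14.6 kg.
Tool frame: the origin (TCP) lies on the front face of the gripper's body, between the roots of the fingers; the fingertips stand 97 mm ahead of it and the grasp point (between the pads) lies 78 mm ahead of it; z points along the fingers, x is the direction in which the jaws open and shut, and the axes are right-handed (so a half turn about z gives the same grasp; the last joint's range is limited). The gripper opens to 94 mm and grips with 3 to 60 N. Pads are 16 mm wide; open, the fingers measure 119 mm over their backs; the gripper's body (75 mm by 177 mm) begins 78 mm behind the grasp point.
Start: joints at [1.045, 0.3, 1.521, -0, 1.321, -0.067], TCP at [0.244, 0.493, 0.303] pointing down, gripper open.
Joint ranges: [-3.03, 3.03], [-0.79, 2.21], [0.23, 2.52], [-1.04, 4.18], [0, 3.07], [-2.55, 2.55]. Speed limits (rad/s): [2.22, 2.22, 2.57, 3.14, 3.14, 3.14].

## Interface

Orientations are given as [roll, pitch, yaw] about the fixed x, y, z axes, in that order (R = Rz(yaw) Ry(pitch) Rx(roll)).
In Python, from station import sensors, camera, ctrl gives the robot as it stands.
- The arm moves only by the tool move_arm, never from a script. Its argument "rows" is text: rows parted by semicolons, each of 6 numbers parted by spaces: the shift along the tool's x, y, z in mm, then the turn, a rotation vector about the tool's x, y, z in rad. In form: x y z wx wy wz; .... A call has 1 to 20 rows; each row shifts and turns the pose as measured when the row begins, along the tool's axes as they then stand; what a row does not reach is not made up. A row lasts 1/8 s, in which the tool goes at most 62.5 mm and 10.7 degrees, less where a joint would pass 70% of its speed; a pose out of reach is approached as far as the arm can. A call with a gripper value outside its range is refused whole. "grip" is the opening, from -1 (shut) to 1 (fully open), set as the call begins (left out, the last holds). The fingers move at their own pace and stop on an object; "newtons" is the grip in N (left out, the last holds). Time passes only in rows, so rows that do not move let the fingers close. It gives the time, the measured TCP pose, the force and the opening at its end, in the units of the state.
- sensors.get_obs(): the state, without advancing time (a new reading comes with each control period).
- camera(name): name is "scene" or "top" or "wrist"; returns a dict with "color" (384x512x3 uint8, blue, green, red), "z_map" (384x512 float32, m along the optical axis (not along the pixel's ray), 0 where there is no reading), "mtx" (3x3 intrinsics, pixels), "distortion" ([k1, k2, p1, p2, k3] as OpenCV has them; the pictures are not rectified), "position" and "attitude" of the camera in the world; the wrist camera has in their place "hand_eye" (4x4, takes a point from camera to tool coordinates, whose origin is the TCP and whose axes are the tool frame's). Camera axes: x right, y down, z forward; pixel columns grow to the right and rows downward; lengths in m; the calibration is good to about 2 mm. A picture is of the moment at which its call begins: read the wrist's pose just before it.
- ctrl.hand_in(): hands the job in, once; it reports no verdict.
The state is a dict: "time_s": time; "qpos": joint angles; "joint_vel": joint speeds; "tau": joint torques, N m; "ee_pos": TCP position; "eef_rot": TCP orientation; "force": force on the tool from outside, world axes, zero at the start; "moment": the same for the moment, N m; "grip_width": finger opening in m.
Only numpy, scipy, OpenCV 4.12 (cv2) and the standard library are available. Lean on these libraries where they do the work, as an engineer would, in place of code of your own. Each camera call takes 0.05 s, during which the arm holds its last target.

## Working session

There is one attempt and no reset: what is moved stays moved. The work goes in short steps, Python scripts to look and compute and a tool call to move; the robot and the scene stay as the last step left them, time stands still between calls to the robot, and variables do not carry over. Pictures are saved under pics/ and viewed, and the job is handed in when it is done.

Besides the shell and the picture viewer there is one more tool, called as name(argument=value, ...) on one line, values as JSON. move_arm: Moves the arm, as the interface text tells. Its arguments: {"type":"object","properties":{"rows":{"type":"string"},"grip":{"type":"number"},"newtons":{"type":"number"}},"required":["rows"]}

```bash
ls; mkdir -p pics; python3 - <<'E'
from station import sensors,camera
import cv2,numpy as np
o=sensors.get_obs();print(o)
for n in("scene","top","wrist"):
    c=camera(n);cv2.imwrite(f"pics/{n}0.png",c["color"]);print(n,{k:np.round(v,4).tolist() for k,v in c.items() if k not in("color","z_map")})
E
```

```text
pics
{'time_s': 0.0, 'qpos': array([ 1.04537485e+00,  3.00458392e-01,  1.52157325e+00, -3.85183923e-05,
        1.32066969e+00, -6.65499275e-02]), 'joint_vel': array([ 0.00081287, -0.00172454,  0.00033726,  0.00232052, -0.0003817 ,
       -0.00121259]), 'tau': array([-1.31389224e-04, -5.31805015e+01, -3.52739990e+01,  7.08533311e-02,
        2.43817322e-02, -7.88016428e-05]), 'ee_pos': array([0.24352634, 0.49298693, 0.30209655]), 'eef_rot': array([-3.14155615e+00,  1.10870277e-03,  1.11193435e+00]), 'force': array([-0.26999121,  0.57306807,  0.04412789]), 'moment': array([ 0.01821567,  0.00578056, -0.03518768]), 'grip_width': 0.0937624402351525}
scene {'mtx': [[406.4566, 0.0, 258.9651], [0.0, 406.4566, 195.6167], [0.0, 0.0, 1.0]], 'distortion': [0.0339, 0.0, 0.0, 0.0, 0.0], 'position': [1.2209, -0.1661, 0.8731], 'attitude': [-2.4331, 0.0115, 1.3042]}
top {'mtx': [[398.0734, 0.0, 253.2337], [0.0, 398.0734, 190.8947], [0.0, 0.0, 1.0]], 'distortion': [-0.1107, 0.0, 0.0, 0.0, 0.0], 'position': [0.41, 0.0097, 1.1723], 'attitude': [-2.9851, 0.0231, -1.5461]}
wrist {'mtx': [[267.6615, 0.0, 255.7916], [0.0, 267.6615, 194.3796], [0.0, 0.0, 1.0]], 'distortion': [0.0141, 0.0, 0.0, 0.0, 0.0], 'hand_eye': [[1.0, -0.0007, -0.0002, -0.0013], [0.0007, 0.963, 0.2696, -0.0788], [-0.0, -0.2696, 0.963, -0.0812], [0.0, 0.0, 0.0, 1.0]]}
```

View pics/scene0.png

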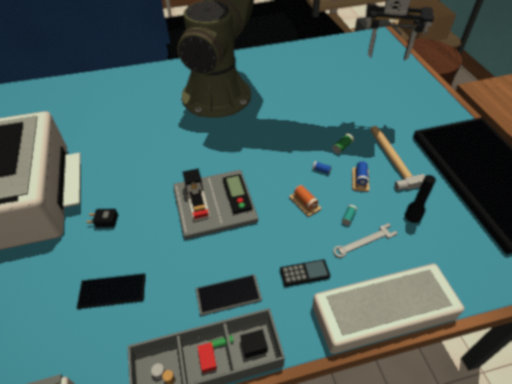

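View pics/top0.png

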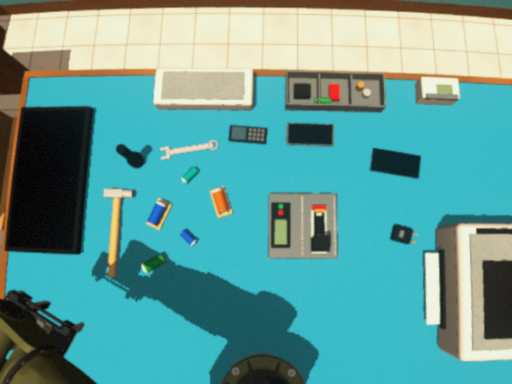

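View pics/wrist0.png

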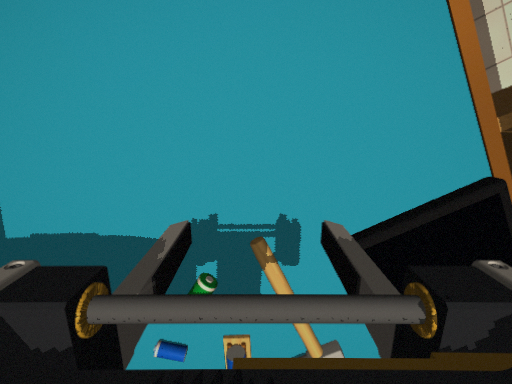

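The blue cell is at about (159,213) in the top view. The small blue one at (188,237) is a decoy. The tester is at (303,226), with its black hood low in the image and the red fixed contact towards the top. Next I'll measure them.

```bash
cat > h.py <<'E'
import numpy as np,cv2
from scipy.spatial.transform import Rotation as R
from station import sensors,camera
def pose(c,o=None):
    if "position" in c: return R.from_euler('xyz',c["attitude"]).as_matrix(),np.array(c["position"])
    Rt=R.from_euler('xyz',o["eef_rot"]).as_matrix();H=np.array(c["hand_eye"])
    return Rt@H[:3,:3],Rt@H[:3,3]+o["ee_pos"]
def rays(c,uv):
    p=cv2.undistortPoints(np.array(uv,float).reshape(-1,1,2),np.array(c["mtx"]),np.array(c["distortion"])).reshape(-1,2)
    return np.c_[p,np.ones(len(p))]
def plane(c,uv,z,o=None):
    Rm,t=pose(c,o);d=rays(c,uv)@Rm.T
    return t+d*((z-t[2])/d[:,2])[:,None]
def cloud(c,o=None,mask=None):
    z=c["z_map"];m=(z>0)
    if mask is not None:m&=mask
    v,u=np.nonzero(m);Rm,t=pose(c,o)
    return (rays(c,np.c_[u,v])*z[v,u][:,None])@Rm.T+t,np.c_[u,v]
def proj(c,P,o=None):
    Rm,t=pose(c,o);return cv2.projectPoints((np.atleast_2d(P)-t)@Rm,np.zeros(3),np.zeros(3),np.array(c["mtx"]),np.array(c["distortion"]))[0].reshape(-1,2)
E
python3 - <<'E'
from h import *
for n,bx in(("top",(255,185,350,265)),("top",(130,180,250,260)),("scene",(160,155,270,245)),("scene",(280,130,390,220))):
    c=camera(n);x0,y0,x1,y1=bx
    cv2.imwrite(f"pics/{n}_{x0}.png",cv2.resize(c["color"][y0:y1,x0:x1],None,fx=6,fy=6,interpolation=cv2.INTER_CUBIC))
    P,uv=cloud(c)
    hsv=cv2.cvtColor(c["color"],cv2.COLOR_BGR2HSV)
    b=cv2.inRange(hsv,(108,140,60),(125,255,255))
    k,l,s,ce=cv2.connectedComponentsWithStats(b)
    for i in range(1,k):
        if s[i,4]>15:
            Q,_=cloud(c,mask=l==i);print(n,s[i],ce[i],Q.mean(0).round(4),Q[:,2].max().round(4))
E
```

```text
top [149 204  16  20 150] [156.15333333 214.36      ] [0.5133 0.3186 0.0421] 0.0499
top [182 231  12  13  45] [187.84444444 236.66666667] [0.4526 0.2267 0.0231] 0.028
top [149 205  15  19 148] [156.32432432 214.12162162] [0.5142 0.3181 0.0422] 0.0506
top [182 231  12  13  41] [187.87804878 236.41463415] [0.4533 0.2267 0.0229] 0.0269
scene [316 163  14  10  79] [322.50632911 167.46835443] [0.4592 0.2246 0.0201] 0.0259
scene [357 162  10  13 112] [361.625      168.67857143] [0.515  0.3182 0.0435] 0.0484
scene [316 163  14  10  78] [322.44871795 167.48717949] [0.459  0.2245 0.0199] 0.0268
scene [357 162  10  13 111] [361.65765766 168.72072072] [0.515  0.3182 0.0434] 0.0481
```

View pics/top_255.png

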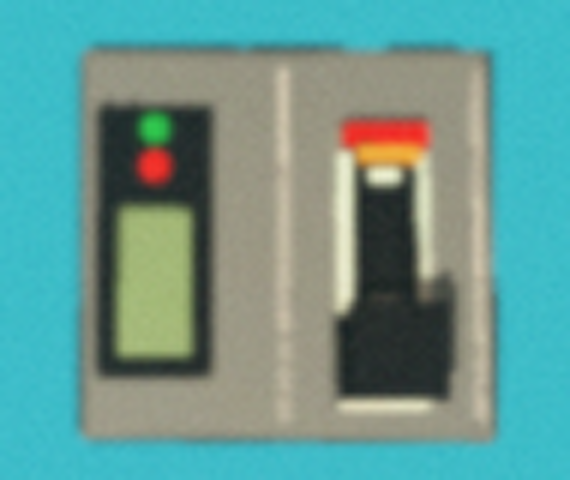

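View pics/top_130.png

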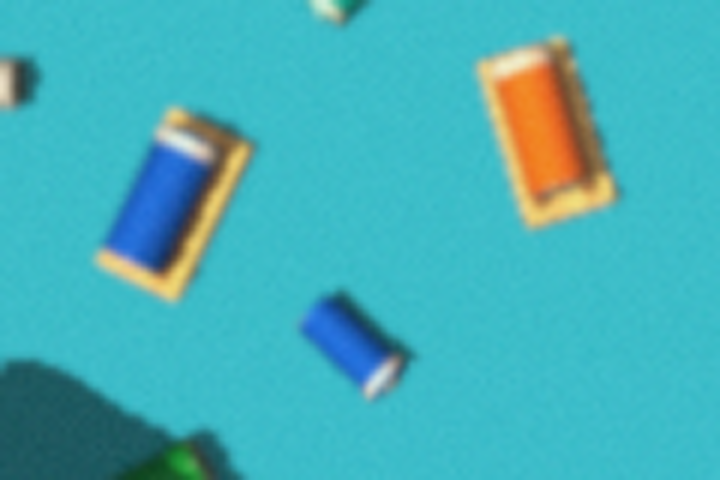

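View pics/scene_160.png

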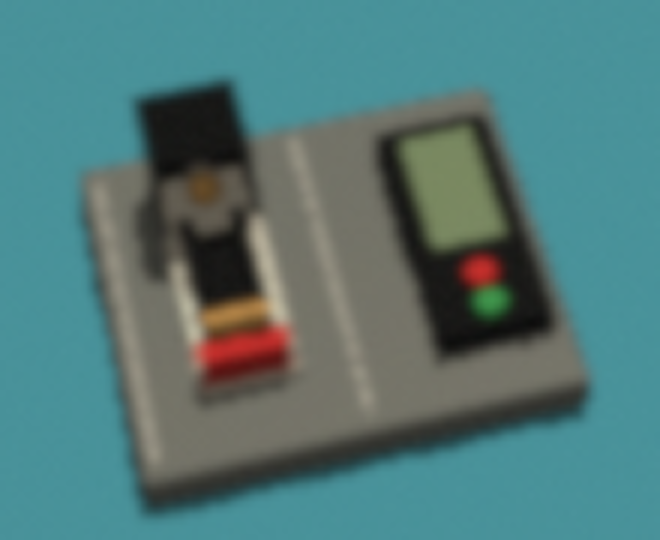

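View pics/scene_280.png

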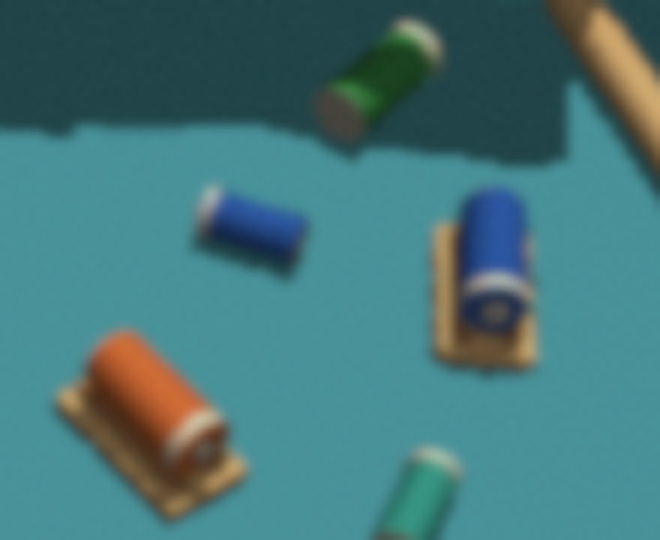

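Top view: cell nub (white band) is up-right, so its yaw is roughly -25°. Scene view: the bay runs from the hood (near the robot) to the red/brass contact (away from it). Now the coarse positions.

```bash
python3 - <<'E'
from h import *
for n in("top","scene"):
    c=camera(n);P,uv=cloud(c)
    m=(abs(P[:,0]-.52)<.07)&(abs(P[:,1]-.315)<.06)&(P[:,2]>.022)
    Q=P[m];print(n,"cell",len(Q),Q.mean(0).round(4))
    r=cv2.minAreaRect(Q[:,:2].astype(np.float32)*1000);print(r)
    img=c["color"];hsv=cv2.cvtColor(img,cv2.COLOR_BGR2HSV)
    w=cv2.inRange(hsv,(0,0,140),(179,70,255))>0
    Q2=P[m&w[uv[:,1],uv[:,0]]];print("white",Q2.mean(0).round(4))
    # tester base points: z 0.012..0.03 gray 
    g=(P[:,2]>.012)&(P[:,2]<.05)&(abs(P[:,0]-.48)<.14)&(P[:,1]<.12)&(P[:,1]>-.2)
    Q=P[g];r=cv2.minAreaRect(Q[:,:2].astype(np.float32)*1000);print("tester",len(Q),r)
    for nm,lo,hi in(("red",(0,180,120),(8,255,255)),("brass",(9,140,100),(25,255,255))):
        mk=cv2.inRange(hsv,lo,hi)>0
        q=P[mk[uv[:,1],uv[:,0]]&(abs(P[:,0]-.48)<.14)&(abs(P[:,1]+.06)<.12)&(P[:,2]>.04)]
        if len(q):print(nm,len(q),q.mean(0).round(4),q.min(0).round(3),q.max(0).round(3))
E
```

```text
top cell 265 [0.5191 0.3184 0.0413]
((521.14599609375, 321.9477233886719), (33.098533630371094, 69.78718566894531), 65.97500610351562)
white [0.5395 0.3115 0.044 ]
tester 4081 ((493.1089172363281, -41.33650207519531), (189.1417694091797, 320.390869140625), 1.10222327709198)
red 40 [ 0.5439 -0.138   0.0421] [ 0.529 -0.166  0.04 ] [ 0.549 -0.038  0.045]
brass 30 [ 0.5356 -0.1485  0.0512] [ 0.531 -0.162  0.041] [ 0.539 -0.135  0.056]
scene cell 245 [0.5256 0.3156 0.0403]
((521.7127685546875, 319.2246398925781), (31.14195442199707, 73.29197692871094), 66.02613067626953)
white [0.5448 0.3081 0.045 ]
tester 3799 ((494.1904296875, -40.32585144042969), (194.39480590820312, 320.0118713378906), 0.341848760843277)
red 53 [ 0.5438 -0.1438  0.0425] [ 0.523 -0.165  0.04 ] [ 0.551 -0.044  0.046]
brass 40 [ 0.5348 -0.1514  0.0503] [ 0.529 -0.163  0.043] [ 0.538 -0.14   0.056]
```

```bash
cat >> h.py <<'E'
def delta(pos,Rt,o=None):
    """tool-axes shift mm and rotvec (total) from now to target"""
    o=o or sensors.get_obs();R0=R.from_euler('xyz',o["eef_rot"])
    d=R0.inv().apply(np.array(pos)-o["ee_pos"])*1000
    w=(R0.inv()*Rt).as_rotvec()
    print("shift mm",d.round(1),"|",np.linalg.norm(d).round(1),"rot",w.round(4),"deg",np.degrees(np.linalg.norm(w)).round(2));return d,w
def down(yaw,tilt=0):
    # tool down, tool y at heading yaw-pi/2 ; tilt>0 raises the tool-y end
    return R.from_euler('xyz',[np.pi,0,yaw])*R.from_rotvec([-tilt,0,0])
E
python3 - <<'E'
from h import *
delta([.521,.320,.26],down(1.152))
print(down(1.152,.3).apply([0,1,0]))
E
```

```text
shift mm [-32.3 325.4  42.6] | 329.8 rot [-0.      0.0002 -0.04  ] deg 2.29
[ 0.87277544 -0.38849818  0.29552021]
```

move_arm(rows="-5 54 0 0 0 -0.01;-5 54 0 0 0 -0.01;-5 54 10 0 0 -0.01;-5 54 10 0 0 -0.01;-5 54 10 0 0 0;-5 54 12 0 0 0;0 0 0 0 0 0;0 0 0 0 0 0")

```text
time_s: 1.45
ee_pos: [0.5329, 0.3248, 0.2593]
eef_rot: [-3.141, -0.001, 1.156]
force: [0.4, 0.2, -0.7]
grip_width: 0.094
```

```bash
python3 - <<'E'
from h import *
o=sensors.get_obs();c=camera("wrist");cv2.imwrite("pics/w1.png",c["color"]);print(o["ee_pos"],o["eef_rot"],o["force"])
delta([.521,.320,.26],down(1.152))
P,uv=cloud(c,o)
m=(abs(P[:,0]-.52)<.07)&(abs(P[:,1]-.315)<.06)&(P[:,2]>.022)&(P[:,2]<.07)
Q=P[m];print(len(Q),cv2.minAreaRect(Q[:,:2].astype(np.float32)*1000),Q[:,2].max())
E
```

```text
[0.53288948 0.32479971 0.25928395] [-3.14137246e+00 -1.17462719e-03  1.15574245e+00] [ 0.39132232  0.19662207 -0.70792305]
shift mm [-9.2 -8.8 -0.7] | 12.7 rot [-0.0002 -0.001   0.0041] deg 0.24
1559 ((517.98681640625, 319.7934265136719), (31.46558380126953, 67.72664642333984), 66.62413024902344) 0.0471786768203451
```

View pics/w1.png

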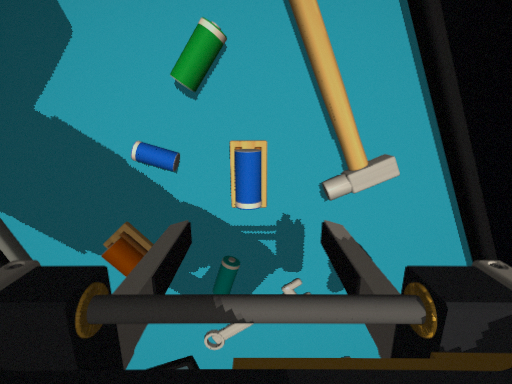

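The wrist view shows the blue cell at (248,178) on its rest with the white band towards image-down (tool +y). The hammer head at (325,190) is about 80 mm away. The measured height of 47 mm agrees with the expected 46 mm. I'll part-close the fingers and go down to the grasp.

```bash
python3 - <<'E'
from h import *
delta([.5236,.3175,.112],down(1.163))
E
```

```text
shift mm [-10.6  -5.4 147.3] | 147.8 rot [-0.0001 -0.001  -0.0069] deg 0.4
```

move_arm(rows="-5 -3 0 0 0 -0.007;-5 -2.5 20 0 0 0;0 0 40 0 0 0;0 0 30 0 0 0;0 0 0 0 0 0;0 0 0 0 0 0", grip=0.35)

```text
time_s: 2.25
ee_pos: [0.5194, 0.3214, 0.172]
eef_rot: [3.138, -0.006, 1.172]
force: [0.5, 0.8, 0.8]
grip_width: 0.0635
```

```bash
python3 - <<'E'
from h import *
o=sensors.get_obs();c=camera("wrist");cv2.imwrite("pics/w2.png",c["color"]);print(o["ee_pos"],o["eef_rot"],o["force"])
delta([.5236,.3175,.112],down(1.163))
P,uv=cloud(c,o)
m=(abs(P[:,0]-.52)<.06)&(abs(P[:,1]-.315)<.05)&(P[:,2]>.024)&(P[:,2]<.055)
Q=P[m];print(len(Q),cv2.minAreaRect(Q[:,:2].astype(np.float32)*1000),Q[:,2].max())
E
```

```text
[0.51937561 0.32144189 0.17201765] [ 3.13796875 -0.00613231  1.17187049] [0.47612989 0.84152884 0.76396254]
shift mm [-2.3  5.2 59.9] | 60.2 rot [ 0.0035 -0.0061  0.0088] deg 0.65
2854 ((518.077880859375, 319.9833984375), (32.036190032958984, 68.08943176269531), 65.87964630126953) 0.04706163701921115
```

View pics/w2.png

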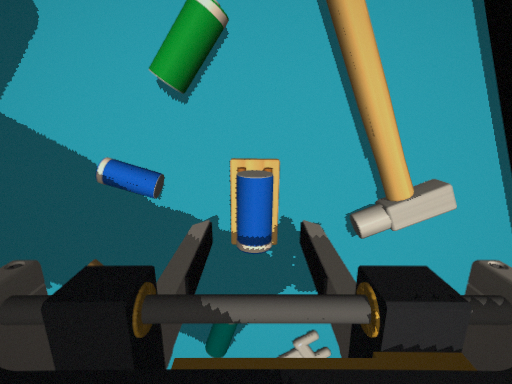

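The cell sits at (255,210), centred between the fingers with clear space on both sides. Going down and closing.

move_arm(rows="-2 5 10 0.003 -0.006 0.005;0 0 25 0 0 0;0 0 20 0 0 0;0 0 5 0 0 0;0 0 0 0 0 0")

```text
time_s: 2.92
ee_pos: [0.525, 0.3175, 0.1123]
eef_rot: [3.138, -0.003, 1.166]
force: [0.2, -0.1, -0.3]
grip_width: 0.0634
```

```bash
python3 - <<'E'
from h import *
o=sensors.get_obs();print(o["ee_pos"],o["eef_rot"],o["force"])
delta([.523,.3178,.112],down(1.155))
E
```

```text
[0.52496098 0.31753456 0.1123036 ] [ 3.13832855e+00 -2.91440112e-03  1.16601031e+00] [ 0.16265569 -0.06597151 -0.25895495]
shift mm [-0.5 -1.9  0.3] | 2.0 rot [ 0.0032 -0.0029  0.011 ] deg 0.68
```

move_arm(rows="-0.5 -2 0 0.003 -0.003 0.01;0 0 0 0 0 0;0 0 0 0 0 0;0 0 0 0 0 0;0 0 0 0 0 0;0 0 0 0 0 0", grip=-1, newtons=40)

```text
time_s: 3.68
ee_pos: [0.5235, 0.3185, 0.1145]
eef_rot: [3.139, -0.003, 1.156]
force: [1.0, 0.6, 0.4]
grip_width: 0.0312
```

move_arm(rows="0 0 -10 0 0 0;0 0 -30 0 0 0;0 0 -40 0 0 0;0 0 -40 0 0 0;0 0 0 0 0 0;0 0 0 0 0 0")

```text
time_s: 4.42
ee_pos: [0.5224, 0.3176, 0.239]
eef_rot: [3.141, -0.0, 1.155]
force: [-0.6, -0.7, -1.6]
grip_width: 0.0309
```

```bash
python3 - <<'E'
from h import *
o=sensors.get_obs();c=camera("wrist");cv2.imwrite("pics/w3.png",c["color"]);print(o["ee_pos"],o["eef_rot"],o["force"],o["moment"],o["grip_width"])
H=np.array(c["hand_eye"])
hsv=cv2.cvtColor(c["color"],cv2.COLOR_BGR2HSV)
z=c["z_map"];v,u=np.nonzero((z>0)&(z<.24))
T=(rays(c,np.c_[u,v])*z[v,u][:,None])@H[:3,:3].T+H[:3,3]
m=(abs(T[:,0])<.018)&(T[:,2]>.045)&(T[:,2]<.12)
Q=T[m]; print(len(Q),Q.min(0),Q.max(0))
for y in np.arange(-.05,.05,.008):
    s=Q[abs(Q[:,1]-y)<.004]
    if len(s):print(round(y,3),len(s),"ztop",np.percentile(s[:,2],3).round(4),"xmid",s[:,0].mean().round(4),s[:,0].min().round(4),s[:,0].max().round(4))
E
```

```text
[0.52241818 0.31755644 0.23899283] [ 3.14093382e+00 -1.08734746e-05  1.15530184e+00] [-0.64789654 -0.69153574 -1.62244011] [-0.03918915 -0.01035568 -0.00211309] 0.030873036609349203
5689 [-0.01798487 -0.03984406  0.04502737] [0.01793203 0.02825885 0.10041682]
-0.042 548 ztop 0.0696 xmid -0.0016 -0.0168 0.0138
-0.034 630 ztop 0.0686 xmid -0.0016 -0.017 0.0141
-0.026 609 ztop 0.0687 xmid -0.0017 -0.0172 0.0136
-0.018 583 ztop 0.0687 xmid -0.0015 -0.0167 0.0138
-0.01 905 ztop 0.0475 xmid 0.0025 -0.018 0.0179
-0.002 695 ztop 0.0492 xmid -0.0016 -0.0172 0.0142
0.006 629 ztop 0.0477 xmid -0.0015 -0.0172 0.0142
0.014 503 ztop 0.0688 xmid -0.0014 -0.0169 0.0138
0.022 509 ztop 0.0684 xmid -0.0015 -0.017 0.0139
0.03 78 ztop 0.0689 xmid -0.0017 -0.017 0.0139
```

View pics/w3.png

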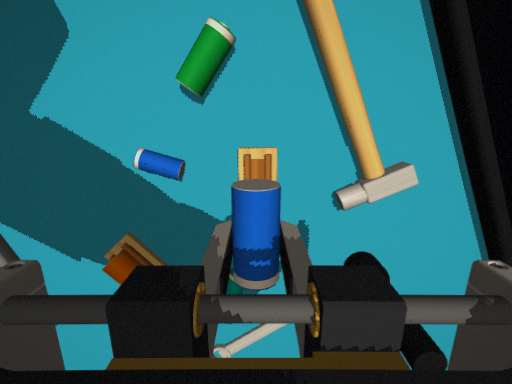

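The cell is held squarely: flat end at tool y≈-39.8 mm, axis at tool z≈84.8 mm, level. Now over to the tester for a close look.

```bash
python3 - <<'E'
from h import *
delta([.55,-.15,.30],down(np.pi/2))
E
```

```text
shift mm [-416.7  213.9  -60.8] | 472.4 rot [ 9.000e-04 -2.000e-04 -4.155e-01] deg 23.81
```

move_arm(rows="-46 24 -7 0 0 0;-46 24 -7 0 0 0;-46 24 -7 0 0 0;-46 24 -7 0 0 0;-46 24 -7 0 0 0;-46 24 -7 0 0 0;-46 24 -7 0 0 0;-46 24 -7 0 0 0;-46 24 -5 0 0 0;0 0 0 0 0 -0.14;0 0 0 0 0 -0.14;0 0 0 0 0 -0.135;0 0 0 0 0 0;0 0 0 0 0 0")

```text
time_s: 6.22
ee_pos: [0.5507, -0.1641, 0.285]
eef_rot: [-3.116, -0.002, 1.578]
force: [0.1, 0.1, -1.3]
grip_width: 0.0308
```

```bash
python3 - <<'E'
from h import *
delta([.55,-.15,.30],down(np.pi/2))
o=sensors.get_obs();c=camera("wrist");cv2.imwrite("pics/w4.png",c["color"]);print(o["ee_pos"],o["eef_rot"],o["force"],o["qpos"])
E
```

```text
shift mm [ 14.1  -1.  -14.9] | 20.5 rot [-0.0259 -0.0021  0.0074] deg 1.55
[ 0.55068579 -0.16406956  0.28503971] [-3.11569567e+00 -2.24394392e-03  1.57817115e+00] [ 0.08679959  0.11374937 -1.29684616] [-0.35118879  0.37859596  1.45783503 -0.00719373  1.33020535 -1.92758741]
```

View pics/w4.png

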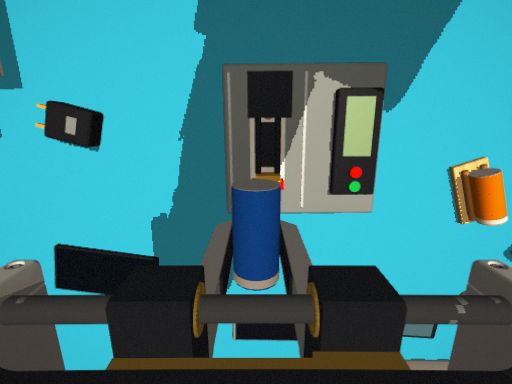

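The tester is at (222-388, 63-213), with the hood at (247-292, 70-116) and the brass contact at (268,178), partly behind the held cell. Measuring by depth.

```bash
cat > meas.py <<'E'
from h import *
def go(fn=None):
    o=sensors.get_obs();c=camera("wrist")
    if fn: cv2.imwrite(fn,c["color"])
    P,uv=cloud(c,o)
    reg=(abs(P[:,0]-.49)<.13)&(P[:,1]>-.26)&(P[:,1]<.05)
    b=P[reg&(P[:,2]>.014)&(P[:,2]<.024)]
    bb=P[reg&(P[:,2]>.014)&(P[:,2]<.06)]
    r=cv2.minAreaRect(bb[:,:2].astype(np.float32)*1000);print("base",r,"z",np.median(b[:,2]))
    h=P[reg&(P[:,2]>.070)&(P[:,2]<.083)&(P[:,0]<.50)]
    print("hood",cv2.minAreaRect(h[:,:2].astype(np.float32)*1000),np.percentile(h,[1,50,99],axis=0).round(4).tolist())
    hsv=cv2.cvtColor(c["color"],cv2.COLOR_BGR2HSV)
    for nm,lo,hi in(("red",(0,180,120),(6,255,255)),("brass",(9,140,100),(25,255,255))):
        mk=cv2.inRange(hsv,lo,hi)>0
        q=P[mk[uv[:,1],uv[:,0]]&reg&(P[:,2]>.03)&(P[:,2]<.075)&(P[:,1]<-.1)]
        if len(q):print(nm,len(q),np.percentile(q,[2,50,98],axis=0).round(4).tolist())
    return o,c,P,uv
E
python3 -c "
import meas;meas.go()"
```

```text
base ((493.3652648925781, -106.06026458740234), (190.6403350830078, 199.96243286132812), 0.7192268967628479) z 0.01921970196552858
hood ((440.91131591796875, -151.58731079101562), (45.37302780151367, 46.195796966552734), 0.543219268321991) [[0.4185, -0.1744, 0.0755], [0.4409, -0.1517, 0.0773], [0.4635, -0.1292, 0.079]]
red 31 [[0.5377, -0.1349, 0.0362], [0.5426, -0.1319, 0.0412], [0.5487, -0.1305, 0.0427]]
brass 116 [[0.5297, -0.1645, 0.0427], [0.532, -0.1464, 0.0511], [0.5374, -0.1348, 0.0528]]
```

move_arm(rows="7 25 -8 -0.013 -0.001 0.004;7 25 -7 -0.013 -0.001 0.003;0 0 0 0 0 0;0 0 0 0 0 0")

```text
time_s: 6.82
ee_pos: [0.6017, -0.1494, 0.2992]
eef_rot: [3.141, -0.0, 1.567]
force: [0.7, -0.2, -0.7]
grip_width: 0.0311
```

```bash
python3 -c "
import meas;meas.go('pics/w5.png')"
```

```text
base ((493.35906982421875, -105.6596450805664), (190.7753143310547, 200.97503662109375), 0.8045219779014587) z 0.019236616921673277
hood ((441.2305603027344, -151.97128295898438), (44.84136199951172, 45.37334060668945), 1.0524523258209229) [[0.4195, -0.1741, 0.075], [0.4408, -0.1515, 0.0772], [0.4633, -0.1293, 0.0789]]
red 282 [[0.5385, -0.1685, 0.0394], [0.5435, -0.1499, 0.0412], [0.5495, -0.1313, 0.0428]]
brass 175 [[0.4615, -0.1642, 0.0456], [0.5334, -0.151, 0.0512], [0.5376, -0.1367, 0.0548]]
```

View pics/w5.png

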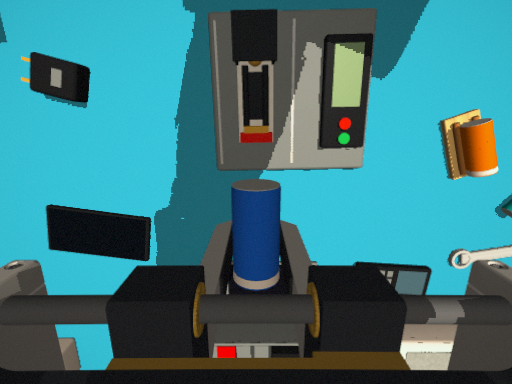

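Brass and hood agree on a seat at x≈0.4947 (bay shift ≈+0.7 mm), with the tester yawed about 0.75°. I'll cross-check y with the top and scene cameras, because the held cell reads 1.5 mm off centre in the wrist view.

```bash
python3 - <<'E'
from h import *
for n in("top","scene"):
    c=camera(n);P,uv=cloud(c)
    reg=(abs(P[:,0]-.49)<.13)&(P[:,1]>-.26)&(P[:,1]<.05)
    bb=P[reg&(P[:,2]>.013)&(P[:,2]<.06)]
    print(n,cv2.minAreaRect(bb[:,:2].astype(np.float32)*1000))
    h=P[reg&(P[:,2]>.070)&(P[:,2]<.083)&(P[:,0]<.50)]
    print("hood",cv2.minAreaRect(h[:,:2].astype(np.float32)*1000))
    # held cell
    hsv=cv2.cvtColor(c["color"],cv2.COLOR_BGR2HSV)
    mk=cv2.inRange(hsv,(108,140,40),(125,255,255))>0
    q=P[mk[uv[:,1],uv[:,0]]&(abs(P[:,1]+.15)<.04)&(P[:,2]>.1)&(abs(P[:,0]-.6)<.08)]
    print("held",len(q),np.percentile(q,[3,50,97],axis=0).round(4).tolist() if len(q) else 0)
o=sensors.get_obs();print(o["ee_pos"])
E
```

```text
top ((494.7183532714844, -58.19578170776367), (186.50254821777344, 102.07398223876953), 1.0514140129089355)
hood ((0.0, 0.0), (0.0, 0.0), 0.0)
held 0 0
scene ((494.2017517089844, -107.10806274414062), (192.95294189453125, 199.59307861328125), 1.043791651725769)
hood ((0.0, 0.0), (0.0, 0.0), 0.0)
held 249 [[0.5697, -0.1636, 0.2099], [0.5979, -0.1512, 0.2293], [0.6297, -0.1377, 0.2334]]
[ 0.60162779 -0.1495176   0.29944007]
```

```bash
cat >> h.py <<'E'
S=np.array([.4947,-.1500]);YAW=.015;FT=np.array([0,-.0398,.0850])
def tcp(fx,fz,deg):
    """target TCP for flat-end centre at bay x fx mm, height fz mm, tilt deg"""
    Rt=down(np.pi/2+YAW,np.radians(deg))
    F=np.r_[S+fx/1000*np.array([np.cos(YAW),np.sin(YAW)]),fz/1000]
    return F-Rt.apply(FT),Rt
def cellnow(o=None):
    o=o or sensors.get_obs();Rm=R.from_euler('xyz',o["eef_rot"])
    F=o["ee_pos"]+Rm.apply(FT);a=Rm.apply([0,1,0])
    d=F[:2]-S;u=np.array([np.cos(YAW),np.sin(YAW)])
    print("t",o["time_s"].__round__(2),"Fx",(d@u*1000).round(2),"Fy",(d@[-u[1],u[0]]*1000).round(2),"Fz",(F[2]*1000).round(2),"tilt",np.degrees(np.arcsin(a[2])).round(2),"yawerr",np.degrees(np.arctan2(a[1],a[0])-YAW).round(2),"roll",np.degrees(np.arcsin(Rm.apply([1,0,0])[2])).round(2),"force",o["force"].round(2),"grip",o["grip_width"].round(4))
E
python3 - <<'E'
from h import *
cellnow()
p,r=tcp(-16,100,20);print(p);delta(p,r)
E
```

```text
Traceback (most recent call last):
  File "h.py", line 40, in cellnow
    print("t",o["time_s"].__round__(2),"Fx",(d@u*1000).round(2),"Fy",(d@[-u[1],u[0]]*1000).round(2),"Fz",(F[2]*1000).round(2),"tilt",np.degrees(np.arcsin(a[2])).round(2),"yawerr",np.degrees(np.arctan2(a[1],a[0])-YAW).round(2),"roll",np.degrees(np.arcsin(Rm.apply([1,0,0])[2])).round(2),"force",o["force"].round(2),"grip",o["grip_width"].round(4))
                                                                                                                                                                                                                                                                                                                                 ^^^^^^^^^^^^^^^^^^^^^
AttributeError: 'float' object has no attribute 'round'
```

```bash
sed -i 's/o\["grip_width"\].round(4)/round(float(o["grip_width"]),4)/' h.py
python3 - <<'E'
from h import *
cellnow()
p,r=tcp(-16,100,20);print(p);delta(p,r)
E
```

```text
t 6.97 Fx 67.17 Fy -0.36 Fz 214.42 tilt 0.03 yawerr -1.09 roll 0.01 force [ 0.7   0.37 -1.92] grip 0.0311
[ 0.48702892 -0.15011507  0.19348627]
shift mm [  -1.1 -114.6  105.9] | 156.1 rot [-0.3486  0.0032 -0.0188] deg 20.0
```

move_arm(rows="0 -15 0 -0.12 0 -0.019;0 -15 0 -0.12 0 0;0 0 0 -0.11 0 0;0 0 0 0 0 0")

```text
time_s: 7.48
ee_pos: [0.5693, -0.1504, 0.2974]
eef_rot: [2.783, 0.002, 1.584]
force: [-1.2, 0.2, -1.4]
grip_width: 0.0312
```

```bash
python3 - <<'E'
from h import *
cellnow()
p,r=tcp(-16,90,20);print(p);delta(p,r)
E
```

```text
t 7.47 Fx 67.18 Fy -1.65 Fz 203.82 tilt 20.57 yawerr -0.07 roll -0.1 force [-1.15  0.2  -1.36] grip 0.0312
[ 0.48702892 -0.15011507  0.18348627]
shift mm [   1.5 -117.    77.7] | 140.5 rot [ 0.0099  0.0024 -0.0012] deg 0.59
```

move_arm(rows="1 -40 25 0.01 0.002 0;0.5 -40 25 0 0 0;0 -36 20 0 0 0;0 0 8 0 0 0;0 0 0 0 0 0;0 0 0 0 0 0")

```text
time_s: 8.22
ee_pos: [0.4872, -0.1506, 0.1838]
eef_rot: [2.801, -0.0, 1.586]
force: [0.4, -0.2, -1.2]
grip_width: 0.0316
```

```bash
python3 - <<'E'
from h import *
cellnow()
p,r=tcp(-18,60,20);delta(p,r)
o=sensors.get_obs()
for n in("wrist","scene"):
    c=camera(n);i=c["color"]
    if n=="scene": i=cv2.resize(i[120:250,150:290],None,fx=5,fy=5,interpolation=cv2.INTER_CUBIC)
    cv2.imwrite(f"pics/{n}6.png",i)
E
```

```text
t 8.22 Fx -16.63 Fy -0.48 Fz 90.34 tilt 19.52 yawerr 0.03 roll 0.02 force [ 0.36 -0.18 -1.24] grip 0.0316
shift mm [  0.5 -12.1  27.8] | 30.3 rot [-0.0083 -0.0006  0.0005] deg 0.48
```

View pics/wrist6.png

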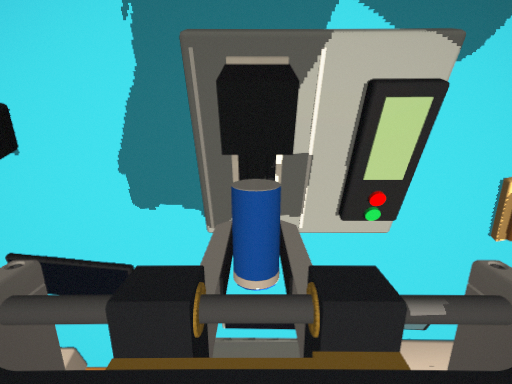

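View pics/scene6.png

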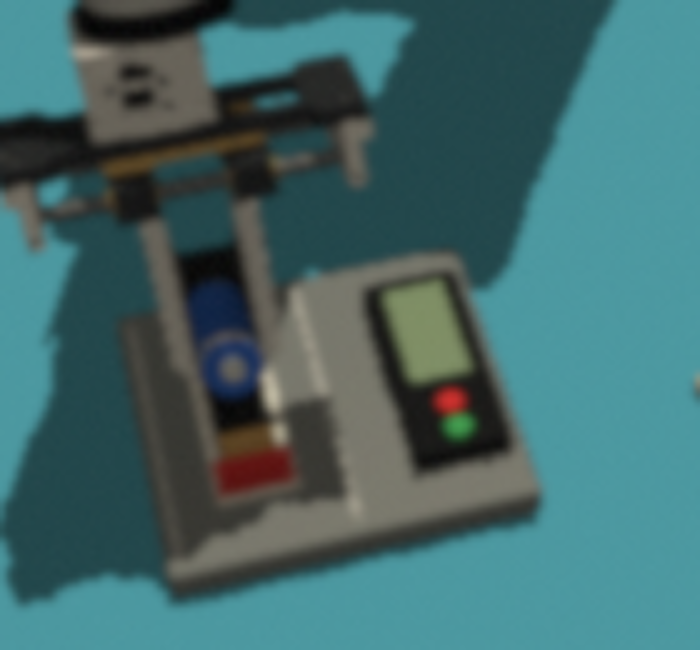

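Wrist: cell at (256,235) lines up with the hood at (258,110). Scene: cell over the bay, nub raised, clear of everything. I'll refine the y alignment by comparing hood and cell in this one wrist view.

```bash
python3 - <<'E'
from h import *
o=sensors.get_obs();c=camera("wrist");P,uv=cloud(c,o)
u=np.array([np.cos(YAW),np.sin(YAW)])
B=np.c_[(P[:,:2]-S)@u,(P[:,:2]-S)@[-u[1],u[0]],P[:,2]]*1000
def st(m,n):
    q=B[m]
    if len(q)>10: print(n,len(q),np.percentile(q,[1,50,99],axis=0).round(1).tolist(),"minrect",[np.round(x,2).tolist() for x in cv2.minAreaRect(q[:,:2].astype(np.float32))])
st((abs(B[:,2]-77.5)<3)&(B[:,0]<-28)&(B[:,0]>-85)&(abs(B[:,1])<28),"hood")
hsv=cv2.cvtColor(c["color"],cv2.COLOR_BGR2HSV)
b=(cv2.inRange(hsv,(108,120,40),(125,255,255))>0)[uv[:,1],uv[:,0]]
st(b&(abs(B[:,1])<25)&(abs(B[:,0])<70),"cell")
g=(B[:,2]>14)&(B[:,2]<60)&(abs(B[:,0])<110)&(B[:,1]>-70)&(B[:,1]<160)
st(g,"base")
H=np.array(c["hand_eye"]);Rt=R.from_euler('xyz',o["eef_rot"])
T=Rt.inv().apply(P-o["ee_pos"]);q=T[b&(abs(T[:,0])<.03)&(abs(T[:,1])<.06)&(T[:,2]<.12)];print(np.percentile(q,[.5,50,99.5],axis=0).round(4).tolist())
E
```

```text
hood 5742 [[-75.9, -23.3, 75.5], [-56.5, -0.8, 77.2], [-31.7, 21.7, 78.7]] minrect [[-53.43, -0.91], [46.2, 45.49], 89.71]
cell 3116 [[-21.0, -16.6, 97.7], [5.7, -1.4, 112.1], [35.1, 13.8, 124.7]] minrect [[15.22, -0.46], [74.62, 37.07], 8.13]
base 38942 [[-95.0, -53.3, 16.2], [-40.2, 63.9, 19.6], [86.3, 137.6, 46.2]] minrect [[-1.09, 43.93], [199.99, 190.04], 89.83]
[[-0.0165, -0.0393, 0.0678], [-0.001, -0.0113, 0.0706], [0.0142, 0.0198, 0.081]]
```

Relative y offset is 0.5 mm, matching my Fy readout, and bay x is right to 0.1 mm. Now down to the mouth of the hood.

move_arm(rows="0.5 -8 14 -0.008 0 0;0 -4 14 0 0 0;0 0 0 0 0 0;0 0 0 0 0 0")

```text
time_s: 8.88
ee_pos: [0.4862, -0.1502, 0.1537]
eef_rot: [2.791, 0.001, 1.587]
force: [0.3, 0.5, -0.8]
grip_width: 0.0313
```

```bash
python3 - <<'E'
from h import *
cellnow()
p,r=tcp(-20,52,20);delta(p,r)
E
```

```text
t 8.88 Fx -16.6 Fy -0.18 Fz 60.19 tilt 20.11 yawerr 0.08 roll -0.04 force [ 0.33  0.49 -0.8 ] grip 0.0313
shift mm [ 0.1 -5.8  6.6] | 8.8 rot [0.0019 0.0002 0.0013] deg 0.13
```

move_arm(rows="0.1 -3 3 0.002 0 0.001;0 -3 4 0 0 0;0 0 0 0 0 0;0 0 0 0 0 0")

```text
time_s: 9.38
ee_pos: [0.4831, -0.1503, 0.1453]
eef_rot: [2.792, 0.001, 1.586]
force: [0.7, 0.3, -2.4]
grip_width: 0.0311
```

```bash
python3 - <<'E'
from h import *
cellnow()
p,r=tcp(-27,51.5,20);delta(p,r)
E
```

```text
t 9.38 Fx -19.87 Fy -0.2 Fz 51.79 tilt 20.05 yawerr 0.02 roll -0.04 force [ 0.68  0.32 -2.44] grip 0.0311
shift mm [ 0.1 -6.7 -2.1] | 7.1 rot [0.0008 0.0006 0.0003] deg 0.06
```

move_arm(rows="0 -3.5 -1.1 0 0 0;0 -3.5 -1.1 0 0 0;0 0 0 0 0 0;0 0 0 0 0 0")

```text
time_s: 9.88
ee_pos: [0.4752, -0.1505, 0.1452]
eef_rot: [2.791, 0.001, 1.586]
force: [-0.1, -0.3, -1.2]
grip_width: 0.031
```

```bash
python3 - <<'E'
from h import *
cellnow()
p,r=tcp(-31,51.5,20);delta(p,r)
c=camera("scene");cv2.imwrite("pics/s7.png",cv2.resize(c["color"][130:250,150:270],None,fx=5,fy=5,interpolation=cv2.INTER_CUBIC))
E
```

```text
t 9.88 Fx -27.69 Fy -0.27 Fz 51.69 tilt 20.07 yawerr 0.02 roll -0.05 force [-0.05 -0.29 -1.19] grip 0.031
shift mm [ 0.2 -3.1 -0.9] | 3.2 rot [0.0012 0.0008 0.0003] deg 0.08
```

View pics/s7.png

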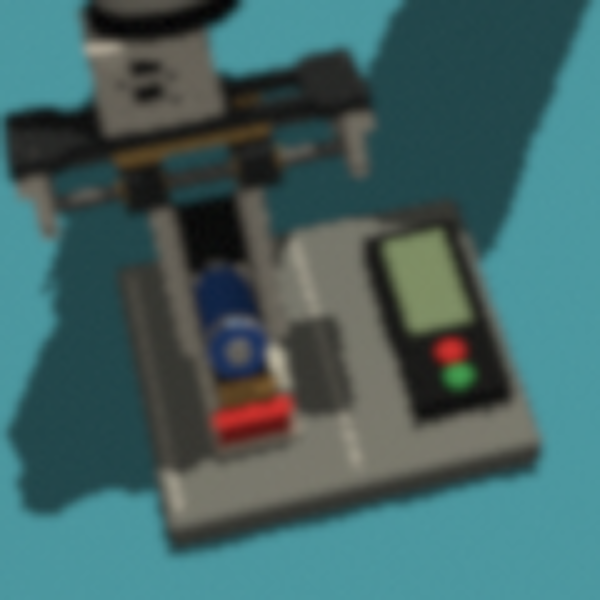

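The scene view shows the cell tilted with the flat end just under the hood, and the nub clear above the brass plate. Now small steps, watching the force.

move_arm(rows="0 -1.2 -0.4 0 0 0;0 0 0 0 0 0;0 -1 -0.3 0 0 0;0 0 0 0 0 0")

```text
time_s: 10.42
ee_pos: [0.4729, -0.1505, 0.1451]
eef_rot: [2.791, 0.001, 1.586]
force: [0.4, -1.1, -1.4]
grip_width: 0.0311
```

```bash
python3 -c "
from h import *
cellnow()"
```

```text
t 10.43 Fx -30.05 Fy -0.23 Fz 51.57 tilt 20.07 yawerr 0.03 roll -0.05 force [ 0.4  -1.09 -1.41] grip 0.0311
```

move_arm(rows="0 -1 -0.3 0 0 0;0 0 0 0 0 0")

```text
time_s: 10.68
ee_pos: [0.4721, -0.1506, 0.1452]
eef_rot: [2.79, 0.001, 1.586]
force: [1.7, 0.3, -1.6]
grip_width: 0.031
```

```bash
python3 -c "
from h import *
cellnow()"
```

```text
t 10.68 Fx -30.76 Fy -0.35 Fz 51.73 tilt 20.12 yawerr 0.02 roll -0.07 force [ 1.71  0.28 -1.6 ] grip 0.031
```

move_arm(rows="0 -1 -0.3 0 0 0;0 0 0 0 0 0")

```text
time_s: 10.92
ee_pos: [0.4713, -0.1506, 0.1455]
eef_rot: [2.789, 0.001, 1.586]
force: [3.4, 1.0, -0.8]
grip_width: 0.031
```

```bash
python3 -c "
from h import *
cellnow()"
```

```text
t 10.93 Fx -31.39 Fy -0.38 Fz 51.94 tilt 20.19 yawerr 0.02 roll -0.08 force [ 3.35  1.03 -0.76] grip 0.031
```

First touch near Fx≈-30.7, as expected. Pressing on gently.

move_arm(rows="0 -1.2 0.1 0 0 0;0 -0.4 0 0 0 0")

```text
time_s: 11.18
ee_pos: [0.4702, -0.1507, 0.1452]
eef_rot: [2.788, 0.002, 1.585]
force: [4.2, 2.1, 0.1]
grip_width: 0.031
```

```bash
python3 -c "
from h import *
cellnow()"
```

```text
t 11.18 Fx -32.42 Fy -0.47 Fz 51.65 tilt 20.26 yawerr 0.02 roll -0.1 force [4.16 2.12 0.06] grip 0.031
```

move_arm(rows="0 -1.2 -0.2 0 0 0;0 -0.4 0 0 0 0")

```text
time_s: 11.42
ee_pos: [0.469, -0.1507, 0.1452]
eef_rot: [2.786, 0.002, 1.585]
force: [4.3, 2.5, -0.6]
grip_width: 0.0309
```

```bash
python3 -c "
from h import *
cellnow()"
```

```text
t 11.43 Fx -33.44 Fy -0.5 Fz 51.7 tilt 20.35 yawerr 0.01 roll -0.12 force [ 4.3   2.51 -0.58] grip 0.0309
```

move_arm(rows="0 -1.2 -0.2 0 0 0;0 -0.4 0 0 0 0")

```text
time_s: 11.68
ee_pos: [0.468, -0.1507, 0.1454]
eef_rot: [2.785, 0.002, 1.585]
force: [6.0, 2.2, 0.0]
grip_width: 0.0309
```

```bash
python3 -c "
from h import *
cellnow()"
```

```text
t 11.68 Fx -34.3 Fy -0.53 Fz 51.84 tilt 20.46 yawerr -0.0 roll -0.14 force [6.03 2.19 0.03] grip 0.0309
```

move_arm(rows="0.5 -1.1 -0.1 0.003 0 0;0.2 -0.5 0 0 0 0")

```text
time_s: 11.92
ee_pos: [0.4672, -0.1504, 0.1456]
eef_rot: [2.785, 0.004, 1.585]
force: [7.2, 0.5, -2.0]
grip_width: 0.0314
```

```bash
python3 -c "
from h import *
cellnow()"
```

```text
t 11.93 Fx -35.08 Fy -0.35 Fz 52.09 tilt 20.44 yawerr 0.01 roll -0.22 force [ 7.2   0.53 -2.  ] grip 0.0314
```

move_arm(rows="0.3 -1 -0.1 0.003 0.001 0;0 -0.4 0 0 0 0")

```text
time_s: 12.18
ee_pos: [0.4667, -0.1505, 0.1459]
eef_rot: [2.785, 0.004, 1.584]
force: [7.0, 1.0, -2.4]
grip_width: 0.0308
```

```bash
python3 -c "
from h import *
cellnow()"
```

```text
t 12.18 Fx -35.68 Fy -0.45 Fz 52.34 tilt 20.42 yawerr 0.02 roll -0.24 force [ 6.98  1.03 -2.42] grip 0.0308
```

```bash
python3 -c "
from h import *
cellnow()
for a in((-36.3,50.8,18),(-36.5,50.3,15)):
  p,r=tcp(*a);delta(p,r)"
```

```text
t 12.18 Fx -35.68 Fy -0.45 Fz 52.34 tilt 20.42 yawerr 0.02 roll -0.24 force [ 6.98  1.03 -2.42] grip 0.0308
shift mm [0.1 2.4 3. ] | 3.9 rot [0.0423 0.0045 0.0002] deg 2.44
shift mm [0.1 6.4 5.8] | 8.6 rot [0.0946 0.0045 0.    ] deg 5.43
```

move_arm(rows="0.2 1 1.3 0.02 0.002 0;0.1 1 1.5 0.022 0.002 0;0 0 0 0 0 0")

```text
time_s: 12.55
ee_pos: [0.471, -0.1507, 0.1452]
eef_rot: [2.823, 0.002, 1.585]
force: [7.1, 3.3, -2.2]
grip_width: 0.0311
```

```bash
python3 -c "
from h import *
cellnow()
for a in((-36.5,50.3,15),):
  p,r=tcp(*a);delta(p,r)"
```

```text
t 12.55 Fx -34.88 Fy -0.52 Fz 52.0 tilt 18.23 yawerr -0.0 roll -0.14 force [ 7.08  3.25 -2.23] grip 0.0311
shift mm [0.3 2.7 3.5] | 4.4 rot [ 0.0563  0.0025 -0.0001] deg 3.23
```

move_arm(rows="0.8 1 2 0.025 0.002 0;0.4 0.5 1.5 0.025 0 0;0 -0.5 0 0 0 0")

```text
time_s: 12.92
ee_pos: [0.4752, -0.1505, 0.1442]
eef_rot: [2.868, 0.004, 1.585]
force: [6.0, 3.1, 0.1]
grip_width: 0.031
```

```bash
python3 -c "
from h import *
cellnow()
for a in((-36.5,50.2,15),(-36.5,50.2,12)):
  p,r=tcp(*a);delta(p,r)
o=sensors.get_obs();print(o['moment'])
c=camera('wrist');cv2.imwrite('pics/w8.png',c['color'])
c=camera('scene');cv2.imwrite('pics/s8.png',cv2.resize(c['color'][150:240,170:260],None,fx=6,fy=6,interpolation=cv2.INTER_CUBIC))"
```

```text
t 12.93 Fx -34.84 Fy -0.54 Fz 51.56 tilt 15.69 yawerr 0.01 roll -0.23 force [6.04 3.08 0.06] grip 0.031
shift mm [ 0.2 -1.   1.3] | 1.7 rot [0.012  0.0041 0.0001] deg 0.73
shift mm [0.2 3.4 3.6] | 5.0 rot [0.0643 0.0041 0.    ] deg 3.69
[ 0.52233472 -1.05158403  0.06010241]
```

View pics/w8.png

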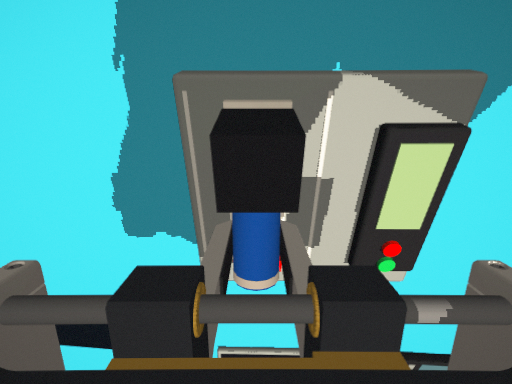

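View pics/s8.png

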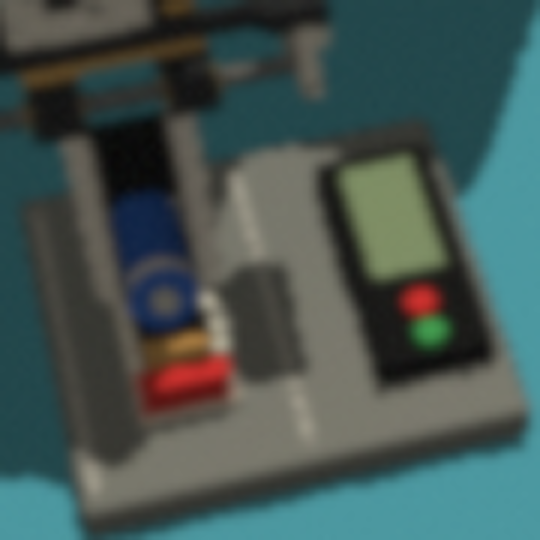

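Wrist: the cell (233–280) lies about 1 px left of the hood centre (213–302). Scene: the nub is still above the brass plate and the cell has not slipped in the grip. I need about 1.5 mm more compression before tipping further.

move_arm(rows="0.6 -1.2 1 0.008 0.002 0;0.3 -0.8 0.5 0 0.002 0")

```text
time_s: 13.28
ee_pos: [0.4751, -0.1503, 0.1437]
eef_rot: [2.87, 0.003, 1.586]
force: [7.9, -0.4, 2.6]
grip_width: 0.0313
```

```bash
python3 -c "
from h import *
cellnow()
for a in((-36.5,50.2,15),(-36.5,50.2,12)):
  p,r=tcp(*a);delta(p,r)"
```

```text
t 13.28 Fx -35.11 Fy -0.28 Fz 51.16 tilt 15.55 yawerr 0.03 roll -0.16 force [ 7.89 -0.44  2.6 ] grip 0.0313
shift mm [ 0.  -0.8  0.9] | 1.2 rot [0.0097 0.0028 0.0005] deg 0.58
shift mm [0.  3.6 3.2] | 4.8 rot [0.062  0.0028 0.0005] deg 3.56
```

move_arm(rows="0.2 -1.8 0.3 0.008 0.002 0;0 -1.2 0.2 0 0 0")

```text
time_s: 13.52
ee_pos: [0.474, -0.1506, 0.144]
eef_rot: [2.873, 0.003, 1.585]
force: [8.4, 3.6, 2.2]
grip_width: 0.0308
```

```bash
python3 -c "
from h import *
cellnow()
for a in((-36.5,50.2,15),(-36.5,50.2,12)):
  p,r=tcp(*a);delta(p,r)"
```

```text
t 13.53 Fx -36.52 Fy -0.58 Fz 51.45 tilt 15.4 yawerr 0.02 roll -0.15 force [8.44 3.63 2.24] grip 0.0308
shift mm [0.3 0.3 1.5] | 1.6 rot [0.0071 0.0027 0.0003] deg 0.43
shift mm [0.3 4.7 3.7] | 6.0 rot [0.0594 0.0027 0.0003] deg 3.41
```

Contact at about 6 mm (8.4 N). Now tipping down in small steps, holding the flat end in place.

move_arm(rows="0.3 1 1.5 0.022 0.002 0;0.3 1 1.3 0.022 0 0;0.1 0.7 1.2 0.02 0 0")

```text
time_s: 13.9
ee_pos: [0.4799, -0.1505, 0.1429]
eef_rot: [2.93, 0.003, 1.585]
force: [8.2, 3.0, 1.4]
grip_width: 0.0308
```

```bash
python3 -c "
from h import *
cellnow()
for a in((-36.6,50,12),(-36.6,50,9)):
  p,r=tcp(*a);delta(p,r)"
```

```text
t 13.9 Fx -35.93 Fy -0.55 Fz 51.45 tilt 12.1 yawerr -0.01 roll -0.19 force [8.15 3.02 1.39] grip 0.0308
shift mm [ 0.3 -0.8  1.4] | 1.6 rot [ 0.0018  0.0035 -0.0002] deg 0.23
shift mm [0.3 3.6 3.6] | 5.1 rot [ 0.0542  0.0035 -0.0003] deg 3.11
```

move_arm(rows="0.3 -1.5 1.5 0.002 0.003 0;0.2 0.5 1.8 0.025 0 0;0.1 0.5 1.8 0.027 0 0")

```text
time_s: 14.28
ee_pos: [0.4835, -0.1506, 0.1408]
eef_rot: [2.975, 0.004, 1.585]
force: [8.8, 3.9, 3.9]
grip_width: 0.031
```

```bash
python3 -c "
from h import *
cellnow()
for a in((-36.6,50,9),(-36.6,50,6)):
  p,r=tcp(*a);delta(p,r)
c=camera('scene');cv2.imwrite('pics/s9.png',cv2.resize(c['color'][150:240,170:260],None,fx=6,fy=6,interpolation=cv2.INTER_CUBIC))"
```

```text
t 14.28 Fx -36.35 Fy -0.75 Fz 50.37 tilt 9.53 yawerr -0.03 roll -0.21 force [8.8  3.88 3.93] grip 0.031
shift mm [0.4 0.5 0.7] | 0.9 rot [ 0.0092  0.0039 -0.0005] deg 0.57
shift mm [0.5 4.8 2.9] | 5.7 rot [ 0.0615  0.0038 -0.0006] deg 3.53
```

View pics/s9.png

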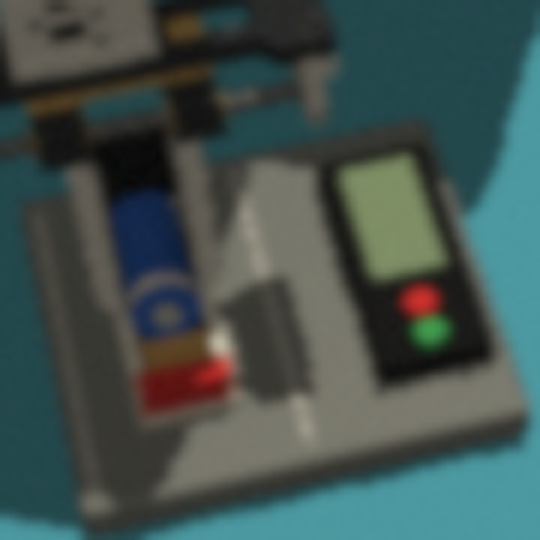

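The nub end is coming down behind the brass plate without touching. Continuing.

move_arm(rows="0.4 0.4 1.2 0.02 0.003 0;0.4 1 1.2 0.022 0 0;0.2 0.8 1.2 0.02 0 0")

```text
time_s: 14.7
ee_pos: [0.4892, -0.1504, 0.14]
eef_rot: [3.031, 0.004, 1.585]
force: [7.6, 1.5, 2.2]
grip_width: 0.0311
```

```bash
python3 -c "
from h import *
cellnow()
for a in((-36.6,50,6),(-36.6,50,3)):
  p,r=tcp(*a);delta(p,r)"
```

```text
t 14.7 Fx -35.63 Fy -0.62 Fz 51.1 tilt 6.35 yawerr -0.03 roll -0.24 force [7.64 1.46 2.24] grip 0.0311
shift mm [ 0.3 -0.6  1.2] | 1.4 rot [ 0.0061  0.0042 -0.0006] deg 0.43
shift mm [0.3 3.8 3.5] | 5.1 rot [ 0.0584  0.0042 -0.0007] deg 3.36
```

move_arm(rows="0.3 -2 1.2 0.004 0.003 0;0 -0.8 0.5 0 0 0")

```text
time_s: 14.95
ee_pos: [0.4887, -0.1506, 0.1396]
eef_rot: [3.029, 0.003, 1.585]
force: [8.2, 3.7, 2.9]
grip_width: 0.0312
```

```bash
python3 -c "
from h import *
cellnow()
for a in((-36.6,50,6),(-36.6,50,3)):
  p,r=tcp(*a);delta(p,r)"
```

```text
t 14.95 Fx -35.98 Fy -0.73 Fz 50.64 tilt 6.48 yawerr -0.03 roll -0.18 force [8.21 3.68 2.9 ] grip 0.0312
shift mm [0.5 0.  0.9] | 1.0 rot [ 0.0083  0.0033 -0.0005] deg 0.51
shift mm [0.5 4.4 3.1] | 5.4 rot [ 0.0607  0.0033 -0.0006] deg 3.48
```

move_arm(rows="0.3 -1.8 0.5 0.004 0.002 0;0.3 0.2 1 0.02 0.002 0;0.2 0.3 1 0.02 0 0")

```text
time_s: 15.32
ee_pos: [0.4905, -0.1505, 0.1394]
eef_rot: [3.063, 0.002, 1.585]
force: [9.2, 1.8, 0.4]
grip_width: 0.031
```

```bash
python3 -c "
from h import *
cellnow()
for a in((-36.4,50,3),(-36.4,50,0)):
  p,r=tcp(*a);delta(p,r)"
```

```text
t 15.32 Fx -37.22 Fy -0.63 Fz 51.52 tilt 4.49 yawerr -0.05 roll -0.14 force [9.19 1.84 0.4 ] grip 0.031
shift mm [0.5 2.9 2.6] | 4.0 rot [ 0.0261  0.0024 -0.0009] deg 1.5
shift mm [0.5 7.2 5. ] | 8.8 rot [ 0.0784  0.0024 -0.0009] deg 4.5
```

Good: 9.2 N, about 6.5 mm. Continuing to tip to level.

move_arm(rows="0.3 0.8 1.4 0.02 0.002 0;0.2 0.8 1.3 0.02 0 0;0.2 0.6 1.2 0.02 0 0")

```text
time_s: 15.7
ee_pos: [0.4957, -0.1504, 0.1374]
eef_rot: [3.116, 0.003, 1.585]
force: [9.1, 2.2, 1.5]
grip_width: 0.0311
```

```bash
python3 -c "
from h import *
cellnow()
for a in((-36.2,50,0),):
  p,r=tcp(*a);delta(p,r)
c=camera('scene');cv2.imwrite('pics/s10.png',cv2.resize(c['color'][150:240,170:260],None,fx=6,fy=6,interpolation=cv2.INTER_CUBIC))
c=camera('wrist');cv2.imwrite('pics/w10.png',c['color'])"
```

```text
t 15.7 Fx -36.64 Fy -0.6 Fz 51.42 tilt 1.48 yawerr -0.07 roll -0.17 force [9.07 2.18 1.53] grip 0.0311
shift mm [0.4 2.6 2.5] | 3.6 rot [ 0.0258  0.003  -0.0012] deg 1.49
```

View pics/s10.png

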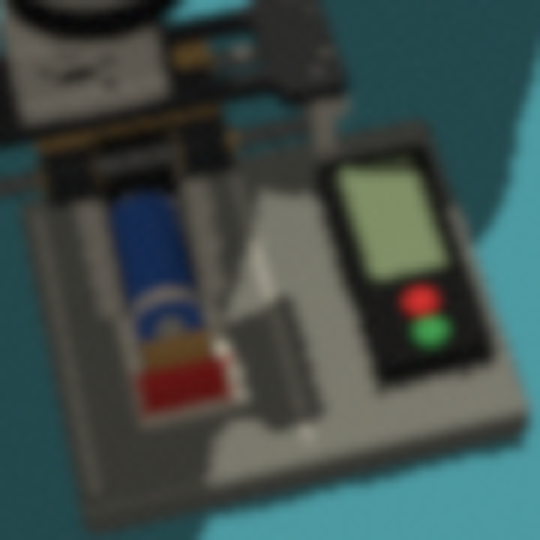

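View pics/w10.png

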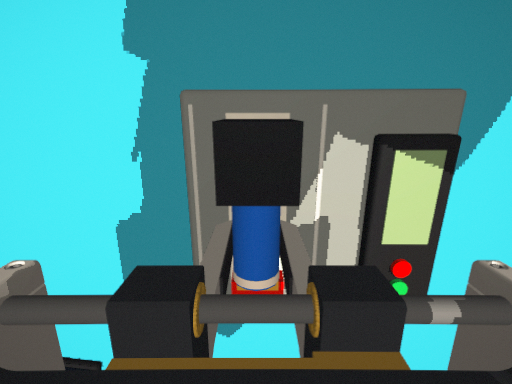

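The nub is now behind the brass plate (scene 170,325) and the cell is nearly level. Finishing the level-off and lowering onto the rails.

move_arm(rows="0.3 0.8 1.5 0.014 0.002 0;0.2 0.6 1.2 0.012 0 0;0 0 0.8 0 0 0;0 0 0.6 0 0 0")

```text
time_s: 16.3
ee_pos: [0.4988, -0.1504, 0.1354]
eef_rot: [3.137, 0.003, 1.585]
force: [-1.4, 3.0, 9.0]
grip_width: 0.0308
```

```bash
python3 -c "
from h import *
cellnow()
for a in((-36,50,0),):
  p,r=tcp(*a);delta(p,r)"
```

```text
t 16.3 Fx -35.27 Fy -0.68 Fz 50.22 tilt 0.27 yawerr -0.04 roll -0.18 force [-1.37  3.    8.95] grip 0.0308
shift mm [ 0.4 -0.3  0.4] | 0.7 rot [ 0.0048  0.0031 -0.0007] deg 0.33
```

Fx force has gone to zero, so the nub is resting on the fixed contact. A 9 N upward force says the cell is on the rails, and Fz=50.2 at 0.3° matches the seat. Releasing.

move_arm(rows="0 0 0 0 0 0;0 0 0 0 0 0;0 0 0 0 0 0;0 0 0 0 0 0", grip=0.15)

```text
time_s: 16.8
ee_pos: [0.4978, -0.1505, 0.1347]
eef_rot: [3.14, 0.003, 1.585]
force: [-0.6, 0.2, -0.3]
grip_width: 0.0541
```

move_arm(rows="0 0 -8 0 0 0;0 0 -20 0 0 0;0 0 -40 0 0 0;0 0 -50 0 0 0;0 0 -50 0 0 0;0 0 0 0 0 0;0 0 0 0 0 0")

```text
time_s: 17.68
ee_pos: [0.4968, -0.1498, 0.31]
eef_rot: [3.14, 0.003, 1.585]
force: [0.6, -0.5, 0.8]
grip_width: 0.0542
```

```bash
python3 - <<'E'
from h import *
o=sensors.get_obs();print(o["time_s"],o["ee_pos"],o["force"])
for n in("wrist","scene"):
    c=camera(n)
    i=c["color"] if n=="wrist" else cv2.resize(c["color"][150:240,170:260],None,fx=6,fy=6,interpolation=cv2.INTER_CUBIC)
    cv2.imwrite(f"pics/{n}11.png",i)
    P,uv=cloud(c,o);u=np.array([np.cos(YAW),np.sin(YAW)])
    B=np.c_[(P[:,:2]-S)@u,(P[:,:2]-S)@[-u[1],u[0]],P[:,2]]*1000
    hsv=cv2.cvtColor(c["color"],cv2.COLOR_BGR2HSV)
    b=(cv2.inRange(hsv,(105,120,30),(128,255,255))>0)[uv[:,1],uv[:,0]]&(abs(B[:,0])<45)&(abs(B[:,1])<25)&(B[:,2]>40)
    q=B[b];print(n,len(q),np.percentile(q,[1,50,99],axis=0).round(1).tolist())
    for x in range(-30,30,8):
        s=q[abs(q[:,0]-x)<4]
        if len(s)>5:print(x,"ztop",np.percentile(s[:,2],95).round(1),"y",np.percentile(s[:,1],[3,97]).round(1))
E
```

```text
17.675 [ 0.49676684 -0.14977991  0.31001305] [ 0.57910468 -0.53421154  0.78081289]
wrist 966 [[-30.9, -16.3, 54.9], [-3.4, -1.3, 64.5], [23.4, 13.0, 77.1]]
-30 ztop 77.7 y [-14.2  11.3]
-22 ztop 66.6 y [-16.3  12.6]
-14 ztop 67.0 y [-15.8  12.7]
-6 ztop 66.8 y [-15.2  12.5]
2 ztop 66.7 y [-15.3  12.8]
10 ztop 66.7 y [-15.4  12.9]
18 ztop 66.9 y [-15.5  13. ]
26 ztop 66.8 y [-15.6  11.9]
scene 152 [[-34.7, -14.5, 55.7], [-3.8, -2.6, 65.8], [31.6, 10.0, 71.0]]
-30 ztop 68.8 y [-11.2   6.9]
-22 ztop 69.9 y [-14.3   9.3]
-14 ztop 67.9 y [-13.6   9. ]
-6 ztop 69.9 y [-13.    8.6]
2 ztop 67.6 y [-13.5   8.7]
10 ztop 69.0 y [-13.2   9.1]
18 ztop 69.9 y [-13.5   9. ]
```

View pics/wrist11.png

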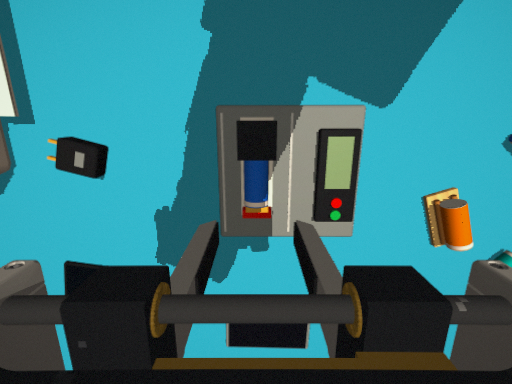

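View pics/scene11.png

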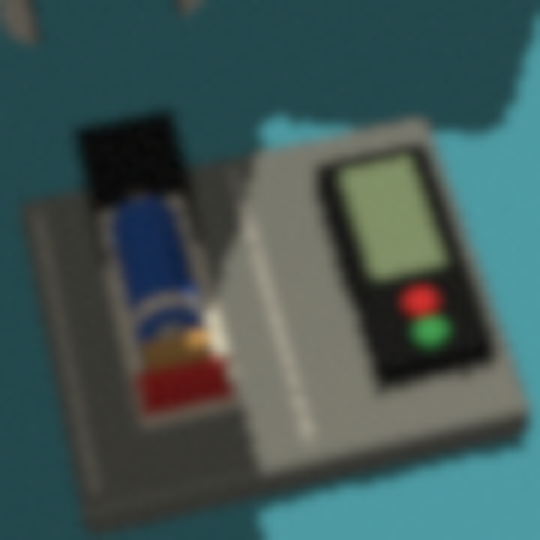

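The cell lies level (top at 66.6–67.0 mm along its length, 66 expected) between the hood and the brass contact. The gripper is clear and nothing else appears moved. Handing in.

```bash
python3 -c "
from station import ctrl
print(ctrl.hand_in())"
```

```text
the job is handed in; nothing more can be done
None
```

I loaded the blue cell into the tester and handed the job in at about 18 s of the 69 s allowed; no verdict was reported.

**What I did:** I gripped the cell on its rest and carried it over. I slipped its flat end under the hood with the nub raised 20° and pressed the sprung contact back. The highest reading I saw was about 9 N, or roughly 6.5 mm, against the stop at 8 mm. I tipped the cell down behind the brass plate until the push along the bay fell to about zero and the rails pushed back with about 9 N. Then I let go and raised the gripper well clear.

**Last checks:**
- **Level and height:** the cell's top measured 66.6–67.0 mm along its length in the wrist view, against 66 expected, so it lies level on the rails.
- **Position:** the nub is behind the brass contact and the cell runs in under the hood.
- **Bystanders:** I saw none disturbed, but I only looked at the pictures and did not measure them.

**What disagreed or was not measured:**
- **Sideways reading:** the wrist camera put the cell 1.3 mm off the bay line. It showed the same 1.5 mm offset when the cell was centred in the jaws, so I take it as calibration error.
- **Scene camera:** it gave noisier heights (68–70 mm) and put the cell about 2 mm off the bay line.
- **Sideways force:** I saw 2–4 N sideways while pressing and did not explain it. It was gone after release.
- **Contact position:** I worked this out from force and position; it was not read directly.

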